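Slide the drip tray home under the dish rack

TASK

Slide the steel drip tray along the counter, flat and without lifting it, round the bottle and jars without touching any of them, in between the runners under the dish rack and past the spring clip there, until its leading edge rests against the stop bar at the rack's rear. Push it home gently: the telescopic rear of the rack, left at a setting you must find by feel, is held only by friction and must not be shoved. Leave the tray there and let go.

Things in the scene. Friction and masses are not known exactly. Their poses are not given: they have to be found in the camera images.
- tray: Shallow open stainless steel drip tray, 260 mm long (its x), 150 mm wide (its y), walls 24 mm high and 4 mm thick, floor 4 mm thick with low ribs; about 0.45 kg (0.3 to 0.6), lying on the counter. Origin: centre of its underside; x points along its length towards the end that goes first into the rack. It slides with roughly 1.5 to 4 N.
- tray_lead (a point): Middle of the outer face of the tray's leading end wall, 130 mm from the tray's origin along its x, 13 mm above the counter. Its x points out of that face, away from the tray.
- rack: Steel wire dish rack fixed on the counter, a mug upside down in it. Basket 224 mm wide and 152 mm long, from x = 4 mm on; wire floor 50 mm, rim 118 mm above the counter. Origin: on the counter, midway between the front ends of the runners' parallel parts; x points level into the rack, the way the tray goes in (tray x = rack x).
- runner_mouth (a point): Same point as the rack's origin but 18 mm up, level with the runners' top. The two runners are steel strips 4 mm thick and 18 mm high, along rack x from 0 to 185 mm, 155 mm apart inside (2.5 mm play each side of the tray). In front of x = 0 they flare outward by 0.45 rad for 35 mm, to about 186 mm apart.
- clip (a point): Crest of a bent leaf spring in the far (rack +y) runner, here at rest, 129 mm into the rack, 11 mm up. Its ramp begins at rack x = 84 mm and stands 9 mm into the tray's way; it presses the tray sideways with 3 to 4 N and keeps it from sliding back. Riding onto it takes up to about 6 N more than sliding on the counter, and 3 to 5 N of drag stay on after it: this is not yet the stop.
- runner_end (a point): Middle between the runners' rear ends, rack x = 185 mm, 13 mm up. The stop bar lies across near here, 13 mm up, on the telescopic rear part of the rack, which was left pulled out by an unmeasured amount: its front face is anywhere from rack x = 150 to 200 mm. That part slips at about 24 N. With the tray home, 60 to 110 mm of it stand out in front of x = 0.
- bottle: Clear vinegar bottle with a red cap, 62 mm in diameter, 196 mm tall, standing loose; origin: centre of its underside. Not to be touched.
- spice_jar: Spice jar with a black cap, 41 mm in diameter, 105 mm tall, standing loose; origin: centre of its underside. Not to be touched. It and the bottle stand on either side of the tray's way into the rack and may have swapped places.
- lidded_jar: Small squat jar with a wide ribbed lid, 59 mm in diameter, 66 mm tall, standing loose beyond the tray, farther from the robot; origin: centre of its underside. Not to be touched.

How it is judged:
On the way:
1. the tray's leading end has entered between the runners (more than 20 mm past their front ends) (x of tray_lead in the frame of rack above 0.02 m and y of tray_lead in the frame of rack between -0.01 and 0.01 m), for 0.1 s.
At the end, for the whole second after the job is handed in: The tray lies flat (within 0.03 rad) and at rest between the runners under the rack, in line with it (within 8 mm sideways and 0.06 rad), its leading end against the stop bar or no more than 2.5 mm short of it (x of tray_stop in the frame of tray_lead between 0.001 and 0.0075 m and x of tray_lead in the frame of rack above 0.145 m and y of tray_lead in the frame of rack between -0.008 and 0.008 m and angle between the x axis of tray and the x axis of rack, either way round below 0.06 rad and angle between tray's own z axis and vertical below 0.03 rad and linear speed of tray below 0.01 m/s); the robot touches nothing.
It fails at once if the tray pressed against the rack's stop bar with more than 14 N (contact force between tray and tray_stop above 14 N).
It fails at once if the tray lifted off the counter (origin more than 12 mm up, or tilted by more than 0.12 rad) (height (world z) of tray above 0.012 m or angle between tray's own z axis and vertical above 0.12 rad).
It fails at once if the bottle touched or moved (more than 0.5 N from tray or robot, or 6 mm) (contact force between any of tray, the arm, the fingers and bottle above 0.5 N or distance of bottle from where it was at the start of the episode above 0.006 m).
It fails at once if the spice jar touched or moved (more than 0.5 N from tray or robot, or 6 mm) (contact force between any of tray, the arm, the fingers and spice_jar above 0.5 N or distance of spice_jar from where it was at the start of the episode above 0.006 m).
It fails at once if the lidded jar touched or moved (more than 0.5 N from tray or robot, or 6 mm) (contact force between any of tray, the arm, the fingers and lidded_jar above 0.5 N or distance of lidded_jar from where it was at the start of the episode above 0.006 m).
It also fails if it takes over 72 s, if anything falls off the work surface, if the arm or the gripper's body presses on something with over 40 N, if the wrist force passes 120 N, or if a joint passes its speed limit or range.

ROBOT

A 7-joint arm with a two-finger parallel gripper is mounted at the origin on a cart in front of the work surface, level with it; the furniture and walls round the work are solid. World frame = base frame: x ahead of the robot, y to its left, z up, the work surface at z = 0. Lengths are in m, angles in rad, forces in N, time in s.
With the tool pointing down it reaches from about 0.425 to 0.875 m from the base axis. Payload 4.7 kg.
Tool frame: the origin (TCP) lies between the finger pads; the fingertips stand 14 mm ahead of it and the grasp point (between the pads) lies 5 mm behind it; z points along the fingers, y is the line along which they close (so a half turn about z gives the same grasp; the last joint's range is limited). The gripper opens to 87 mm and grips with 3 to 60 N. Pads are 19 mm wide; open, the fingers measure 117 mm over their backs; the gripper's body (75 mm by 190 mm) begins 51 mm behind the grasp point.
Start: joints at [-1.096, 0.321, -0.07, 1.45, 0.023, 1.371, -0.057], TCP at [0.289, 0.582, 0.203] pointing down, gripper open.
Joint ranges: [-2.86, 2.86], [-0.3, 2.09], [-1.38, 1.24], [0.06, 2.45], [-1.56, 4.7], [0.09, 2.05], [-2.69, 2.69]. Speed limits (rad/s): [2.57, 2.57, 3.14, 3.14, 3.14, 3.14, 3.14].

INTERFACE

Orientations are given as a rotation vector (axis times angle).
In Python, from bench import ctrl gives the robot as it stands.
- The arm moves only by the tool step_arm, never from a script. Its argument "commands" is a list of rows, each an object with "travel": the shift along the tool's x, y, z in m, a list of three; "turn": the turn, a rotation vector about the tool's x, y, z in degrees, a list of three. A call has 1 to 5 rows; each row is the pose to reach, as a shift and turn from the pose commanded when the call began, along the tool's axes at that moment; what a row does not reach only later rows make up. A row lasts 1/10 s, in which the tool goes at most 50 mm and 8.59 degrees, less where a joint would pass 70% of its speed; a pose out of reach is approached as far as the arm can. A call with a gripper value outside its range is refused whole. "gripper" is the opening, from 0 (shut) to 1 (fully open), set as the call begins (left out, the last holds). The fingers move at their own pace and stop on an object; "force" is the grip in N (left out, the last holds). Time passes only in rows, so rows that repeat a pose let the fingers close. It gives the time, the measured TCP pose, the force, the opening and the grip force at its end, in the units of the state.
- ctrl.get_state(): the state, without advancing time (a new reading comes with each control period).
- ctrl.get_image(name): name is "scene" or "top" or "wrist"; returns the picture (480x640x3 uint8, red, green, blue); there is no depth.
- ctrl.camera_model(name): a dict with "fx", "fy", "cx", "cy" (pixels), "R" (3x3) and "t" (3): a world point X has camera coordinates R X + t; the wrist camera has in their place "T_tool_cam" (4x4, takes a point from camera to tool coordinates, whose origin is the TCP and whose axes are the flange's). Camera axes: x right, y down, z forward; pixel columns grow to the right and rows downward; lengths in m; the calibration is good to about 2 mm. A picture is of the moment at which its call begins: read the wrist's pose just before it. camera_model takes no time and is no camera call.
- ctrl.close_job(): hands the job in; it is judged then, once.
The state is a dict: "time": time; "joint_positions": joint angles; "qd": joint speeds; "joint_torque": joint torques, N m; "position": TCP position; "tool_rot": TCP orientation; "ft_force": force on the tool from outside, world axes, zero at the start; "torque": the same for the moment, N m; "grip_width": opening from 0.0 (shut) to 1.0 (fully open); "grip_force": force on a finger pad.
Only numpy, scipy, OpenCV 4.12 (cv2) and the standard library are available. Lean on these libraries where they do the work, as an engineer would, in place of code of your own. Each camera call takes 0.05 s, during which the arm holds its last target. There are 200 camera calls.

## Working session

There is one attempt and no reset: what is moved stays moved. The work goes in short steps, Python scripts to look and compute and a tool call to move; the robot and the scene stay as the last step left them, time stands still between calls to the robot, and variables do not carry over. Pictures are saved under pics/ and viewed, at most 10 in all, crops included, and the job is handed in when it is done.

Besides the shell and the picture viewer there is one more tool, called after ">>>" as name([rows], argument=value, ...), one row to a line, values as JSON. step_arm: Moves the arm, as the interface text tells. Its arguments: {"type":"object","properties":{"commands":{"type":"array"},"gripper":{"type":"number"},"force":{"type":"number"}},"required":["commands"]}

```bash
mkdir -p pics; python3 - <<'E'
from bench import ctrl
import cv2, numpy as np, json
s=ctrl.get_state(); print({k:np.round(v,3).tolist() for k,v in s.items()})
for n in ("top","scene"):
    im=ctrl.get_image(n); cv2.imwrite(f"pics/{n}0.png",im[:,:,::-1])
    m=ctrl.camera_model(n); print(n,{k:np.round(v,4).tolist() for k,v in m.items()})
print({k:np.round(v,4).tolist() for k,v in ctrl.camera_model("wrist").items()})
E
```

```text
{'time': 0.0, 'joint_positions': [-1.096, 0.322, -0.07, 1.452, 0.023, 1.371, -0.057], 'qd': [-0.001, 0.001, -0.0, 0.001, -0.001, -0.001, 0.0], 'joint_torque': [-0.0, -49.129, -0.404, -31.254, -0.064, 0.043, 0.0], 'position': [0.289, 0.582, 0.202], 'tool_rot': [-0.717, -3.058, 0.003], 'ft_force': [-0.063, -0.351, -0.204], 'torque': [-0.035, -0.002, -0.01], 'grip_force': 0.0, 'grip_width': 1.001}
top {'fx': 538.6682, 'fy': 538.6682, 'cx': 320.5593, 'cy': 240.2683, 'R': [[0.0031, -1.0, -0.0029], [-0.991, -0.0027, -0.1336], [0.1336, 0.0033, -0.991]], 't': [-0.0358, 0.6416, 1.1202]}
scene {'fx': 474.7129, 'fy': 474.7129, 'cx': 325.7956, 'cy': 235.6446, 'R': [[0.5445, -0.8388, 0.0028], [-0.6437, -0.42, -0.6398], [0.5378, 0.3466, -0.7686]], 't': [-0.3547, 0.425, 0.7793]}
{'fx': 371.5951, 'fy': 371.5951, 'cx': 319.2195, 'cy': 244.7027, 'T_tool_cam': [[0.0005, -0.9684, -0.2492, 0.068], [1.0, 0.0006, -0.0003, 0.0002], [0.0004, -0.2492, 0.9684, -0.1814], [0.0, 0.0, 0.0, 1.0]]}
```

View pics/top0.png

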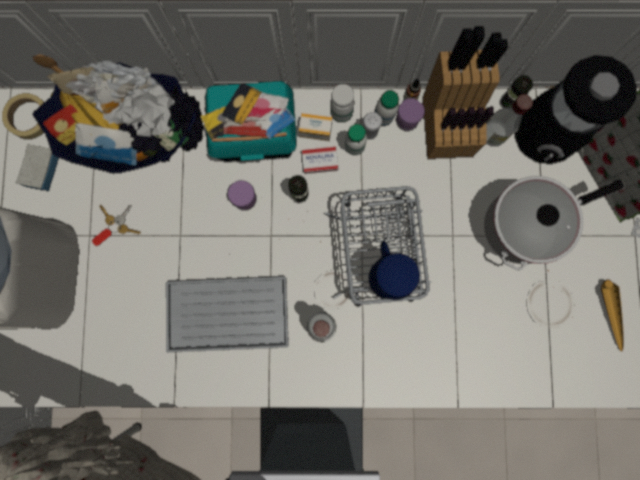

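View pics/scene0.png

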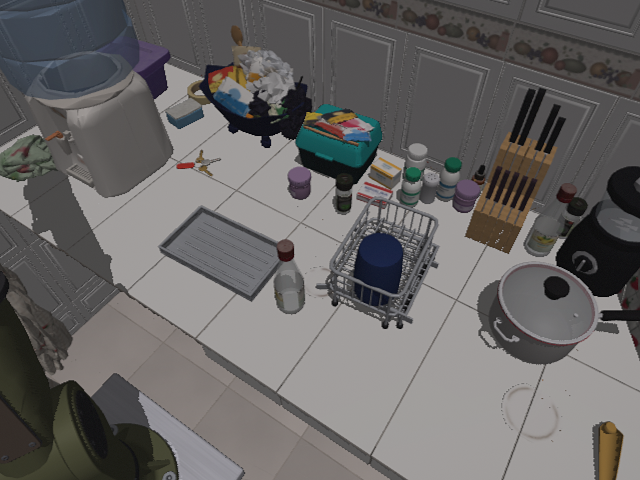

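Top view: the tray spans (167..288, 277..350), the rack is near (380,245) with x to image right, the bottle is at (320,327), the spice jar at (298,187) and the lidded jar at (241,194). Next I turn these into coordinates.

```bash
cat > h.py <<'E'
import numpy as np, cv2
from scipy.spatial.transform import Rotation as Ro
from bench import ctrl
def cam(n,s=None):
    m=ctrl.camera_model(n); K=(m["fx"],m["fy"],m["cx"],m["cy"])
    if "R" in m:
        R=np.array(m["R"]);t=np.array(m["t"])
    else:
        T=np.array(m["T_tool_cam"]);A=np.eye(4);A[:3,:3]=Ro.from_rotvec(s["tool_rot"]).as_matrix();A[:3,3]=s["position"]
        I=np.linalg.inv(A@T);R=I[:3,:3];t=I[:3,3]
    return K,R,t
def ray(C,u,v,z):
    K,R,t=C; d=R.T@np.array([(u-K[2])/K[0],(v-K[3])/K[1],1]); o=-R.T@t
    return o+d*(z-o[2])/d[2]
def proj(C,X):
    K,R,t=C; p=R@np.array(X)+t
    return np.array([K[0]*p[0]/p[2]+K[2],K[1]*p[1]/p[2]+K[3]])
E
python3 - <<'E'
from h import *
im=cv2.imread("pics/top0.png"); C=cam("top")
def sh(x0,y0,w,h,f,n,src): cv2.imwrite(n,cv2.resize(src[y0:y0+h,x0:x0+w],None,fx=f,fy=f,interpolation=cv2.INTER_CUBIC))
sh(290,170,150,150,4,"pics/topc.png",im)
# tray
g=cv2.cvtColor(im,cv2.COLOR_BGR2GRAY)
m=(g<165).astype(np.uint8); m[:265]=0;m[365:]=0;m[:,:150]=0;m[:,300:]=0
m=cv2.morphologyEx(m,cv2.MORPH_OPEN,np.ones((5,5)))
c=max(cv2.findContours(m,0,2)[0],key=cv2.contourArea); r=cv2.minAreaRect(c); print(r,cv2.contourArea(c))
for b in cv2.boxPoints(r): print(b, ray(C,*b,.024).round(4))
for n,u,v,z in [("bottlecap",320,327,.19),("spice cap",298,183,.105),("lid",241,190,.066)]: print(n,ray(C,u,v,z).round(3))
E
```

```text
((225.96337890625, 313.53948974609375), (75.1359634399414, 124.69049835205078), 87.81835174560547) 9023.0
[162.2332 278.3721] [0.5596 0.3105 0.024 ]
[286.8333 273.6254] [0.5708 0.0394 0.024 ]
[289.69354 348.70688] [0.4102 0.0314 0.024 ]
[165.09344 353.45358] [0.3994 0.2976 0.024 ]
bottlecap [ 0.461 -0.034  0.19 ]
spice cap [0.753 0.013 0.105]
lid [0.747 0.137 0.066]
```

View pics/topc.png

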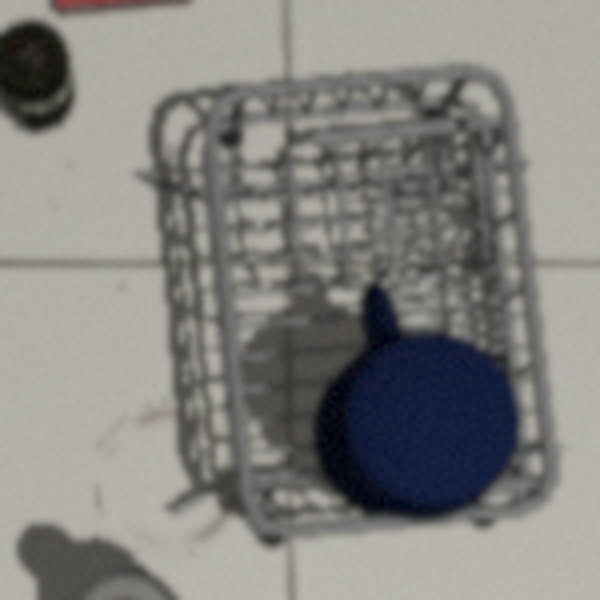

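```bash
python3 - <<'E'
from h import *
C=cam("top")
a=ray(C,324.8,213.5,.016);b=ray(C,333,296.5,.016);print("flare tips",a,b,np.linalg.norm(a-b))
# rim corners, z=.118 : left rim far/near, right rim
P={}
for n,u,v in [("L1",343.5,200),("L2",354,296),("R1",417,195),("R2",427.5,289),("F0",357,191.5),("F1",405,187.5),("N0",362,303),("N1",415,297.5)]:
    P[n]=ray(C,290+((u-290)),v,.118); print(n,P[n].round(4))
for p,q in [("L1","L2"),("R1","R2")]:
    d=P[p]-P[q]; print("rack yaw from",p,np.arctan2(d[1],d[0]))
for p,q in [("F0","F1"),("N0","N1")]:
    d=P[q]-P[p]; print("xdir",d.round(4),np.arctan2(d[0],-d[1]))
E
python3 - <<'E'
import cv2
im=cv2.imread("pics/scene0.png")
cv2.imwrite("pics/scenec.png",cv2.resize(im[190:340,270:450],None,fx=4,fy=4,interpolation=cv2.INTER_CUBIC))
E
```

```text
flare tips [ 0.70545329 -0.04301335  0.016     ] [ 0.52176385 -0.06126751  0.016     ] 0.18459421751254307
L1 [ 0.7146 -0.0806  0.118 ]
L2 [ 0.5198 -0.101   0.118 ]
R1 [ 0.7254 -0.2306  0.118 ]
R2 [ 0.5342 -0.2476  0.118 ]
F0 [ 0.7324 -0.1083  0.118 ]
F1 [ 0.741  -0.2064  0.118 ]
N0 [ 0.506  -0.1169  0.118 ]
N1 [ 0.5172 -0.2223  0.118 ]
rack yaw from L1 0.10439797505569211
rack yaw from R1 0.08842804722308881
xdir [ 0.0086 -0.0982  0.    ] 0.08737114632211154
xdir [ 0.0112 -0.1055  0.    ] 0.10574246108500772
```

View pics/scenec.png

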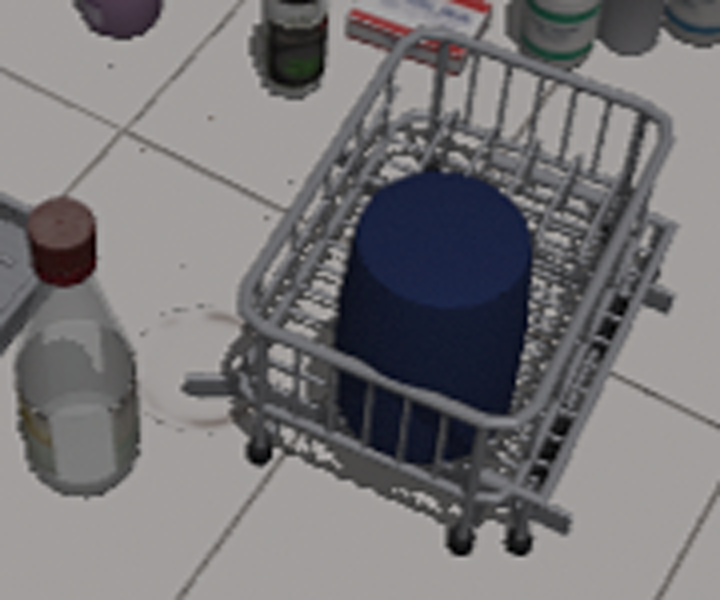

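Rack yaw is about 0.097 rad, with the origin near (0.617,-0.084). The flare tips measure 185 mm apart against the 186 mm given. The tray must shift about 107 mm sideways to reach the rack line, and clearances to the bottle and jars are about 45 mm. I'll hover over the tray's trailing wall first.

```bash
cat >> h.py <<'E'
def axes(yaw,sgn=1): # tool down, tool y = sgn*(sin yaw,-cos yaw)
    y=sgn*np.array([np.sin(yaw),-np.cos(yaw),0]); z=np.array([0,0,-1.]); return np.c_[np.cross(y,z),y,z]
def goto(p,yaw,sgn=1,s=None):
    s=s or ctrl.get_state(); R=Ro.from_rotvec(s["tool_rot"])
    print("now",np.round(s["position"],4),"f",np.round(s["ft_force"],1),"t",round(s["time"],2))
    tr=R.inv().apply(np.array(p)-s["position"]); tu=(R.inv()*Ro.from_matrix(axes(yaw,sgn))).as_rotvec(degrees=True)
    print("travel mm",(tr*1000).round(1),"turn",tu.round(2))
RO=np.array([.6167,-.0835]); RY=.097
def rackw(x,y,z=0): return np.array([RO[0]+x*np.sin(RY)+y*np.cos(RY),RO[1]-x*np.cos(RY)+y*np.sin(RY),z])
def torack(p):
    d=np.array(p[:2])-RO; return np.array([d[0]*np.sin(RY)-d[1]*np.cos(RY),d[0]*np.cos(RY)+d[1]*np.sin(RY)])
E
python3 - <<'E'
from h import *
print(Ro.from_rotvec(ctrl.get_state()["tool_rot"]).as_matrix().round(3))
for s in (1,-1): goto([.482,.297,.15],.04,s)
E
```

```text
[[-0.896  0.445 -0.001]
 [ 0.445  0.896 -0.002]
 [-0.    -0.002 -1.   ]]
now [0.2888 0.5817 0.2021] f [-0.4  0.6  0. ] t 0.1
travel mm [-299.6 -169.1   52.4] turn [-3.0000e-02  1.3000e-01  1.5131e+02]
now [0.2888 0.5817 0.2021] f [-0.4  0.6  0. ] t 0.1
travel mm [-299.6 -169.1   52.4] turn [-1.000e-01 -2.000e-02 -2.869e+01]
```

>>> step_arm([
  {"travel": [-0.04, -0.02, 0], "turn": [0, 0, -5]},
  {"travel": [-0.08, -0.04, 0.01], "turn": [0, 0, -10]},
  {"travel": [-0.12, -0.07, 0.02], "turn": [0, 0, -15]},
  {"travel": [-0.16, -0.09, 0.03], "turn": [0, 0, -20]},
  {"travel": [-0.2, -0.11, 0.035], "turn": [0, 0, -24]},
])

```text
time: 0.6
position: [0.4196, 0.3923, 0.1668]
tool_rot: [-0.061, -3.14, 0.002]
ft_force: [1.3, 0.6, -0.6]
grip_width: 1.004
grip_force: 0.0
```

```bash
python3 -c "
from h import *
goto([.482,.297,.15],.04,-1)"
```

```text
now [0.4196 0.3923 0.1668] f [ 1.3  0.6 -0.6] t 0.6
travel mm [-66.1 -92.8  16.8] turn [-0.08 -0.07 -4.51]
```

>>> step_arm([
  {"travel": [-0.03, -0.04, 0.01], "turn": [0, 0, -2.3]},
  {"travel": [-0.06, -0.08, 0.017], "turn": [0, 0, -4.5]},
  {"travel": [-0.066, -0.093, 0.017], "turn": [0, 0, -4.5]},
  {"travel": [-0.066, -0.093, 0.017], "turn": [0, 0, -4.5]},
])

```text
time: 1.0
position: [0.4829, 0.2953, 0.1506]
tool_rot: [0.047, -3.141, 0.003]
ft_force: [0.1, 1.1, 0.6]
grip_width: 1.002
grip_force: 0.0
```

```bash
python3 -c "
from h import *
s=ctrl.get_state();im=ctrl.get_image('wrist');cv2.imwrite('pics/w1.png',im[:,:,::-1]);np.save('w1.npy',[s['position'],s['tool_rot']])
goto([.482,.297,.15],.04,-1,s)
C=cam('wrist',s)
for x,y in [(-.13,-.075),(-.13,.075),(0,-.075)]:
    e=np.array([np.sin(.04),-np.cos(.04)]);n=np.array([np.cos(.04),np.sin(.04)])
    p=np.array([.485,.170])+x*e+y*n; print(p,proj(C,[*p,.024]))
"
```

```text
now [0.4829 0.2953 0.1506] f [0.1 1.1 0.6] t 1.0
travel mm [0.8 1.7 0.6] turn [-0.09 -0.03 -0.58]
[0.40486138 0.29689681] [324.2989142  136.18081503]
[0.55474139 0.30289521] [325.34414503 310.40105271]
[0.41005999 0.1670008 ] [161.29460009 137.8280612 ]
```

View pics/w1.png

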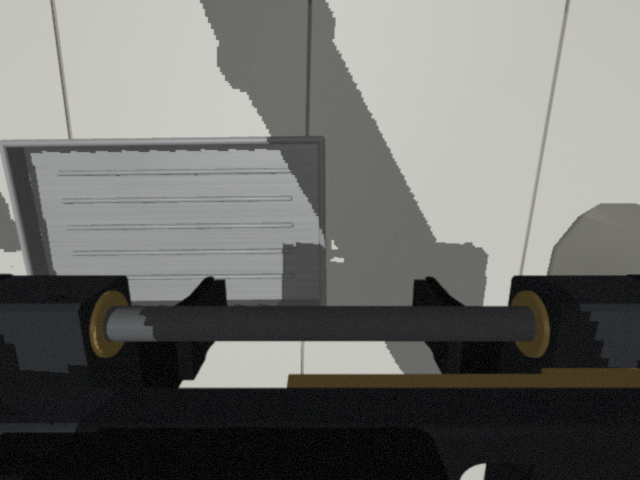

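The wrist view matches the prediction: the near trailing corner is at (324,137), the near leading corner at (3,142), and the trailing wall runs along columns 320–326.

```bash
python3 -c "
from h import *
P=np.load('w1.npy');s=dict(position=P[0],tool_rot=P[1]);C=cam('wrist',s)
for u,v in [(324.5,137),(2,142),(326,250),(326,303),(320,250)]: print(u,v,ray(C,u,v,.024).round(4))
a=ray(C,324.5,137,.024);b=ray(C,2,142,.024);d=b-a;print(np.linalg.norm(d),np.arctan2(d[0],-d[1]))
e=d/np.linalg.norm(d);n=np.array([-e[1],e[0],0]);w=a+e*.002+n*.075;print('wall mid',w)
goto([w[0],w[1],.022],np.arctan2(d[0],-d[1]),-1)
"
```

```text
324.5 137 [0.4055 0.2971 0.024 ]
2 142 [0.4171 0.0392 0.024 ]
326 250 [0.4987 0.3015 0.024 ]
326 303 [0.5476 0.3032 0.024 ]
320 250 [0.4988 0.2964 0.024 ]
0.25810358907973696 0.045196104422987965
wall mid [0.48049659 0.29846864 0.024     ]
now [0.4814 0.2985 0.1509] f [-0.7  0.4  0.1] t 1.05
travel mm [  0.8  -0.  128.9] turn [ 0.02 -0.04 -0.64]
```

>>> step_arm([
  {"travel": [0, 0, 0.04], "turn": [0, 0, -0.5]},
  {"travel": [0, 0, 0.08], "turn": [0, 0, -0.5]},
  {"travel": [0, 0, 0.11], "turn": [0, 0, -0.5]},
  {"travel": [0, 0, 0.128], "turn": [0, 0, -0.5]},
  {"travel": [0, 0, 0.128], "turn": [0, 0, -0.5]},
])

```text
time: 1.55
position: [0.4775, 0.3005, 0.0201]
tool_rot: [0.077, -3.135, 0.003]
ft_force: [0.4, 0.9, 0.2]
grip_width: 0.996
grip_force: 0.0
```

>>> step_arm([
  {"travel": [0, 0, 0]},
  {"travel": [0, 0, 0]},
  {"travel": [0, 0, 0]},
  {"travel": [0, 0, 0]},
  {"travel": [0, 0, 0]},
], gripper=0, force=50)

```text
$.commands[0]: bad value
```

>>> step_arm([
  {"travel": [0, 0, 0]},
  {"travel": [0, 0, 0]},
  {"travel": [0, 0, 0]},
])

```text
$.commands[0]: bad value
```

>>> step_arm([
  {"travel": [0, 0, -0.001], "turn": [0, 0, 0]},
  {"travel": [0, 0, -0.001], "turn": [0, 0, 0]},
  {"travel": [0, 0, -0.001], "turn": [0, 0, 0]},
  {"travel": [0, 0, -0.001], "turn": [0, 0, 0]},
  {"travel": [0, 0, -0.001], "turn": [0, 0, 0]},
], gripper=0, force=50)

```text
time: 2.05
position: [0.4817, 0.2993, 0.0248]
tool_rot: [-0.071, 3.14, 0.001]
ft_force: [-0.6, -0.3, -0.4]
grip_width: 0.63
grip_force: 0.0
```

>>> step_arm([
  {"travel": [0, 0, 0], "turn": [0, 0, 0]},
  {"travel": [0, 0, 0], "turn": [0, 0, 0]},
  {"travel": [0, 0, 0], "turn": [0, 0, 0]},
])

```text
time: 2.35
position: [0.4813, 0.299, 0.0241]
tool_rot: [-0.071, 3.141, 0.0]
ft_force: [1.2, 0.3, -0.2]
grip_width: 0.356
grip_force: 0.0
```

```bash
python3 -c "
from h import *
w=rackw(-.15-.258,0,.021)
goto(w,RY,-1)"
```

```text
now [0.4813 0.299  0.0241] f [ 1.2  0.3 -0.2] t 2.35
travel mm [-96.8  19.2   3.1] turn [-0.    0.   -2.96]
```

>>> step_arm([
  {"travel": [0, 0, 0.002], "turn": [0, 0, 0]},
  {"travel": [0, 0, 0.002], "turn": [0, 0, 0]},
  {"travel": [0, 0, 0.002], "turn": [0, 0, 0]},
  {"travel": [0, 0, 0.002], "turn": [0, 0, 0]},
  {"travel": [0, 0, 0.002], "turn": [0, 0, 0]},
])

```text
time: 2.85
position: [0.4814, 0.2991, 0.0221]
tool_rot: [-0.071, 3.141, 0.0]
ft_force: [0.5, 0.3, 0.8]
grip_width: 0.011
grip_force: 0.0
```

>>> step_arm([
  {"travel": [0, 0, 0], "turn": [0, 0, 0]},
  {"travel": [0, 0, 0], "turn": [0, 0, 0]},
  {"travel": [0, 0, 0], "turn": [0, 0, 0]},
])

```text
time: 3.15
position: [0.4814, 0.2991, 0.0221]
tool_rot: [-0.071, 3.141, 0.0]
ft_force: [-0.2, 0.8, 0.5]
grip_width: 0.008
grip_force: 0.0
```

```bash
python3 -c "
from h import *
goto(rackw(-.15-.258,0,.022),RY,-1)"
```

```text
now [0.4814 0.2991 0.0221] f [-0.2  0.8  0.5] t 3.15
travel mm [-96.8  19.1   0.1] turn [ 0.    0.01 -2.96]
```

```bash
python3 -c "
from h import *
s=ctrl.get_state();im=ctrl.get_image('wrist')[:,:,::-1];tp=ctrl.get_image('top')[:,:,::-1]
o=np.vstack([cv2.resize(im[100:400,100:540],None,fx=1.3,fy=1.3),cv2.resize(tp[260:370,150:310],(572,200*572//572))])
cv2.imwrite('pics/w2.png',o);cv2.imwrite('pics/t2full.png',tp)
print(s['grip_width'],s['grip_force'],o.shape)"
```

```text
0.007741720806447617 0.0 (590, 572, 3)
```

View pics/w2.png

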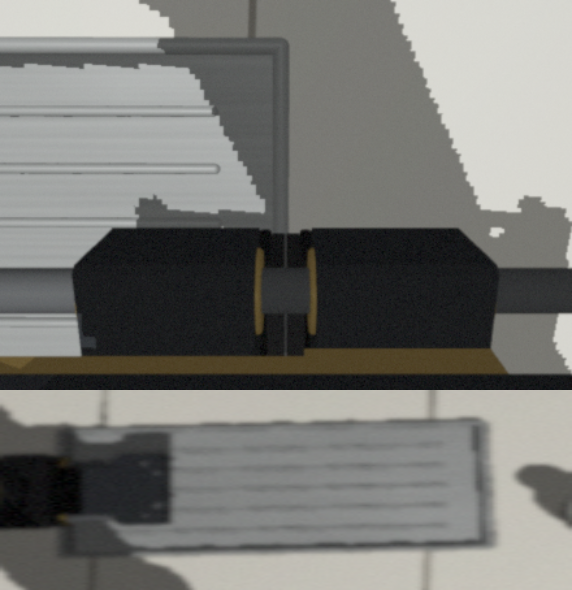

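The wrist view shows the wall running into the finger seam at about (287,235), yet the grip reads shut with 0 N. A small backward tug will show whether it holds.

>>> step_arm([
  {"travel": [0, 0.002, 0], "turn": [0, 0, 0]},
  {"travel": [0, 0.004, 0], "turn": [0, 0, 0]},
  {"travel": [0, 0.006, 0], "turn": [0, 0, 0]},
  {"travel": [0, 0.008, 0], "turn": [0, 0, 0]},
])

```text
time: 3.65
position: [0.4809, 0.3074, 0.0221]
tool_rot: [-0.072, 3.141, 0.0]
ft_force: [-0.4, 1.1, -0.0]
grip_width: 0.003
grip_force: 0.0
```

```bash
python3 -c "
from h import *
s=ctrl.get_state();im=ctrl.get_image('wrist')[:,:,::-1]
print(s['position'],s['ft_force'],s['torque'])
cv2.imwrite('pics/w3.png',cv2.resize(im[100:400,220:440],None,fx=2,fy=2))"
```

```text
[0.48093285 0.30738023 0.02209145] [-0.35849759  1.14214499 -0.00247348] [ 0.02566206 -0.00174958  0.03066261]
```

View pics/w3.png

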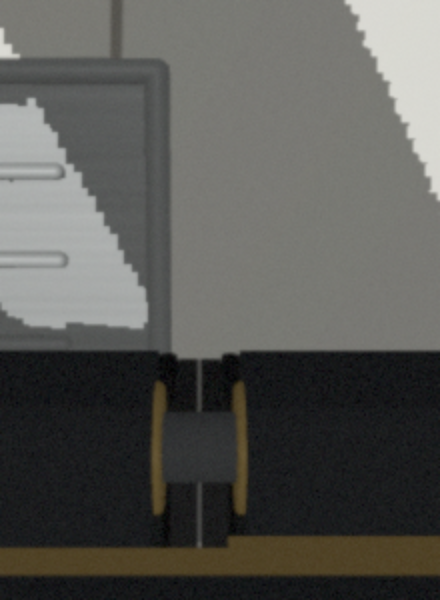

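The tug moved the fingers 8 mm and left the tray behind: its outer face is at column 168 and the seam at column 200. So the fingers didn't engage. I'll back clear of the wall and probe the counter to find the real fingertip height.

>>> step_arm([
  {"travel": [0, 0.01, -0.01], "turn": [0, 0, 0]},
  {"travel": [0, 0.025, -0.01], "turn": [0, 0, 0]},
  {"travel": [0, 0.03, -0.0], "turn": [0, 0, 0]},
  {"travel": [0, 0.03, 0.004], "turn": [0, 0, 0]},
  {"travel": [0, 0.03, 0.006], "turn": [0, 0, 0]},
])

```text
time: 4.2
position: [0.4787, 0.3365, 0.0146]
tool_rot: [0.072, -3.139, 0.003]
ft_force: [0.0, 1.2, 0.4]
grip_width: 0.005
grip_force: 0.0
```

>>> step_arm([
  {"travel": [0, 0, 0.001], "turn": [0, 0, 0]},
  {"travel": [0, 0, 0.002], "turn": [0, 0, 0]},
  {"travel": [0, 0, 0.003], "turn": [0, 0, 0]},
])

```text
time: 4.5
position: [0.4799, 0.3367, 0.0131]
tool_rot: [-0.07, 3.141, 0.0]
ft_force: [0.2, -0.1, -0.5]
grip_width: 0.003
grip_force: 0.0
```

```bash
python3 -c "
from h import *
s=ctrl.get_state();im=ctrl.get_image('wrist')[:,:,::-1];sc=ctrl.get_image('scene')[:,:,::-1]
print(s['position'],s['ft_force'])
cv2.imwrite('pics/w4.png',np.hstack([cv2.resize(im[180:420,220:420],(400,480)),cv2.resize(sc[140:300,60:193],(399,480))]))"
```

```text
[0.47986115 0.33667874 0.01310209] [ 0.23236815 -0.06548924 -0.53546   ]
```

View pics/w4.png

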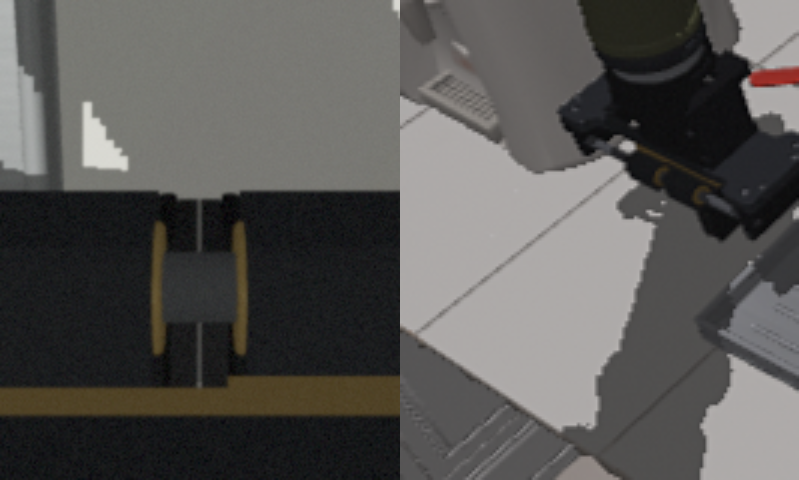

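The scene view shows the fingertips well above the counter, so the real tip offset is shorter than stated. I'll keep probing down.

>>> step_arm([
  {"travel": [0, 0, 0.002], "turn": [0, 0, 0]},
  {"travel": [0, 0, 0.004], "turn": [0, 0, 0]},
  {"travel": [0, 0, 0.006], "turn": [0, 0, 0]},
  {"travel": [0, 0, 0.007], "turn": [0, 0, 0]},
])

```text
time: 5.0
position: [0.4795, 0.3369, 0.0058]
tool_rot: [0.071, -3.141, 0.0]
ft_force: [-0.2, 0.3, -0.5]
grip_width: 0.005
grip_force: 0.0
```

>>> step_arm([
  {"travel": [0, 0, 0.001], "turn": [0, 0, 0]},
  {"travel": [0, 0, 0.002], "turn": [0, 0, 0]},
  {"travel": [0, 0, 0.003], "turn": [0, 0, 0]},
])

```text
time: 5.3
position: [0.4796, 0.3371, 0.003]
tool_rot: [-0.071, 3.141, 0.0]
ft_force: [-0.3, -0.4, 1.0]
grip_width: 0.006
grip_force: 0.0
```

>>> step_arm([
  {"travel": [0, 0, 0.001], "turn": [0, 0, 0]},
  {"travel": [0, 0, 0.002], "turn": [0, 0, 0]},
  {"travel": [0, 0, 0.003], "turn": [0, 0, 0]},
])

```text
time: 5.6
position: [0.4796, 0.3371, 0.0]
tool_rot: [-0.071, 3.141, 0.0]
ft_force: [-0.5, -0.3, -0.3]
grip_width: 0.002
grip_force: 0.0
```

>>> step_arm([
  {"travel": [0, 0, 0.001], "turn": [0, 0, 0]},
  {"travel": [0, 0, 0.002], "turn": [0, 0, 0]},
  {"travel": [0, 0, 0.003], "turn": [0, 0, 0]},
  {"travel": [0, 0, 0.004], "turn": [0, 0, 0]},
])

```text
time: 6.0
position: [0.4796, 0.337, -0.004]
tool_rot: [-0.071, 3.141, 0.0]
ft_force: [1.0, 0.5, 0.0]
grip_width: 0.006
grip_force: 0.0
```

>>> step_arm([
  {"travel": [0, 0, 0.001], "turn": [0, 0, 0]},
  {"travel": [0, 0, 0.002], "turn": [0, 0, 0]},
  {"travel": [0, 0, 0.003], "turn": [0, 0, 0]},
  {"travel": [0, 0, 0.004], "turn": [0, 0, 0]},
])

```text
time: 6.4
position: [0.4796, 0.337, -0.008]
tool_rot: [-0.071, 3.141, 0.0]
ft_force: [-0.2, -1.1, 0.6]
grip_width: 0.005
grip_force: 0.0
```

>>> step_arm([
  {"travel": [0, 0, 0.001], "turn": [0, 0, 0]},
  {"travel": [0, 0, 0.002], "turn": [0, 0, 0]},
  {"travel": [0, 0, 0.003], "turn": [0, 0, 0]},
])

```text
time: 6.7
position: [0.4796, 0.337, -0.011]
tool_rot: [-0.071, 3.141, 0.0]
ft_force: [-0.5, -0.2, -0.2]
grip_width: 0.004
grip_force: 0.0
```

>>> step_arm([
  {"travel": [0, 0, 0.001], "turn": [0, 0, 0]},
  {"travel": [0, 0, 0.002], "turn": [0, 0, 0]},
  {"travel": [0, 0, 0.003], "turn": [0, 0, 0]},
  {"travel": [0, 0, 0.004], "turn": [0, 0, 0]},
])

```text
time: 7.1
position: [0.4796, 0.3371, -0.015]
tool_rot: [-0.071, 3.141, 0.0]
ft_force: [0.3, 0.1, -0.1]
grip_width: 0.007
grip_force: 0.0
```

>>> step_arm([
  {"travel": [0, 0, 0.001], "turn": [0, 0, 0]},
  {"travel": [0, 0, 0.002], "turn": [0, 0, 0]},
  {"travel": [0, 0, 0.003], "turn": [0, 0, 0]},
])

```text
time: 7.4
position: [0.4797, 0.3371, -0.018]
tool_rot: [-0.071, 3.141, 0.0]
ft_force: [-1.1, -0.7, -0.3]
grip_width: 0.006
grip_force: 0.0
```

>>> step_arm([
  {"travel": [0, 0, 0.001], "turn": [0, 0, 0]},
  {"travel": [0, 0, 0.002], "turn": [0, 0, 0]},
])

```text
time: 7.6
position: [0.4797, 0.3371, -0.0191]
tool_rot: [0.071, -3.141, 0.0]
ft_force: [-3.5, -2.3, 12.7]
grip_width: 0.002
grip_force: 5.9
```

Contact at TCP z ≈ -0.019, so the real fingertips are 33 mm shorter than stated. The grasp height therefore becomes TCP z ≈ -0.011. Lift, open, move back over the wall.

>>> step_arm([
  {"travel": [0, 0, -0.02], "turn": [0, 0, 0]},
  {"travel": [0, 0, -0.04], "turn": [0, 0, 0]},
  {"travel": [0, 0, -0.055], "turn": [0, 0, 0]},
  {"travel": [0, -0.02, -0.055], "turn": [0, 0, 0]},
  {"travel": [0, -0.039, -0.055], "turn": [0, 0, 0]},
], gripper=0.5)

```text
time: 8.1
position: [0.4813, 0.2962, 0.0348]
tool_rot: [0.072, -3.141, 0.001]
ft_force: [-0.6, -1.1, -0.2]
grip_width: 0.38
grip_force: 0.0
```

>>> step_arm([
  {"travel": [0, 0, 0], "turn": [0, 0, 0]},
  {"travel": [0, 0, 0], "turn": [0, 0, 0]},
])

```text
time: 8.3
position: [0.4811, 0.296, 0.0341]
tool_rot: [0.067, -3.14, 0.002]
ft_force: [-0.5, 0.3, 0.2]
grip_width: 0.478
grip_force: 0.0
```

```bash
python3 -c "
from h import *
goto([.4805,.298,-.011],.045,-1)"
```

```text
now [0.4811 0.296  0.0341] f [-0.5  0.3  0.2] t 8.3
travel mm [ 0.5  2.1 45.1] turn [-0.05 -0.08 -0.13]
```

>>> step_arm([
  {"travel": [0, 0.002, 0.015], "turn": [0, 0, 0]},
  {"travel": [0, 0.002, 0.03], "turn": [0, 0, 0]},
  {"travel": [0, 0.002, 0.04], "turn": [0, 0, 0]},
  {"travel": [0, 0.002, 0.045], "turn": [0, 0, 0]},
  {"travel": [0, 0.002, 0.045], "turn": [0, 0, 0]},
])

```text
time: 8.8
position: [0.4803, 0.2997, -0.0115]
tool_rot: [0.072, -3.139, 0.002]
ft_force: [-0.8, -0.3, -0.1]
grip_width: 0.504
grip_force: 0.0
```

>>> step_arm([
  {"travel": [0, 0, 0], "turn": [0, 0, 0]},
  {"travel": [0, 0, 0], "turn": [0, 0, 0]},
  {"travel": [0, 0, 0], "turn": [0, 0, 0]},
  {"travel": [0, 0, 0], "turn": [0, 0, 0]},
  {"travel": [0, 0, 0], "turn": [0, 0, 0]},
], gripper=0, force=50)

```text
time: 9.3
position: [0.4815, 0.3002, -0.0096]
tool_rot: [-0.071, 3.14, 0.001]
ft_force: [-0.3, -0.3, -0.7]
grip_width: 0.129
grip_force: 0.0
```

>>> step_arm([
  {"travel": [0, 0, 0], "turn": [0, 0, 0]},
  {"travel": [0, 0, 0], "turn": [0, 0, 0]},
  {"travel": [0, 0, 0], "turn": [0, 0, 0]},
])

```text
time: 9.6
position: [0.4816, 0.2982, -0.0097]
tool_rot: [0.07, -3.14, 0.003]
ft_force: [-1.5, -5.4, 4.8]
grip_width: 0.039
grip_force: 50.0
```

```bash
python3 -c "
from h import *
goto(rackw(-.14-.258,0,-.011),RY,-1)"
```

```text
now [ 0.4816  0.2982 -0.0097] f [-1.5 -5.4  4.8] t 9.6
travel mm [-97.1  10.1   1.2] turn [-0.12 -0.03 -3.02]
```

Gripped at 50 N. Now shift sideways to the rack line.

>>> step_arm([
  {"travel": [-0.005, 0.002, 0], "turn": [0, 0, -0.3]},
  {"travel": [-0.011, 0.003, 0], "turn": [0, 0, -0.6]},
  {"travel": [-0.017, 0.004, 0], "turn": [0, 0, -0.8]},
  {"travel": [-0.023, 0.005, 0], "turn": [0, 0, -1]},
  {"travel": [-0.029, 0.006, 0], "turn": [0, 0, -1.2]},
])

```text
time: 10.1
position: [0.508, 0.308, -0.0097]
tool_rot: [0.102, -3.136, -0.001]
ft_force: [-5.9, -1.5, 6.8]
grip_width: 0.041
grip_force: 50.2
```

>>> step_arm([
  {"travel": [-0.006, 0.001, 0], "turn": [0, 0, -0.2]},
  {"travel": [-0.012, 0.002, 0], "turn": [0, 0, -0.4]},
  {"travel": [-0.018, 0.003, 0], "turn": [0, 0, -0.6]},
  {"travel": [-0.024, 0.004, 0], "turn": [0, 0, -0.8]},
  {"travel": [-0.03, 0.004, 0], "turn": [0, 0, -1]},
])

```text
time: 10.6
position: [0.5378, 0.3147, -0.0097]
tool_rot: [0.13, -3.136, -0.002]
ft_force: [-5.2, -0.3, 5.5]
grip_width: 0.042
grip_force: 50.2
```

```bash
python3 -c "
from h import *
goto(rackw(-.14-.258,0,-.01),RY,-1)"
```

```text
now [ 0.5378  0.3147 -0.0097] f [-5.2 -0.3  5.5] t 10.6
travel mm [-40.   -5.4   0.2] turn [ 0.09 -0.19 -0.8 ]
```

>>> step_arm([
  {"travel": [-0.006, -0.001, 0], "turn": [0, 0, -0.2]},
  {"travel": [-0.012, -0.002, 0], "turn": [0, 0, -0.4]},
  {"travel": [-0.018, -0.003, 0], "turn": [0, 0, -0.6]},
  {"travel": [-0.024, -0.004, 0], "turn": [0, 0, -0.8]},
  {"travel": [-0.03, -0.005, 0], "turn": [0, 0, -0.8]},
])

```text
time: 11.1
position: [0.5689, 0.3123, -0.0097]
tool_rot: [0.153, -3.136, -0.003]
ft_force: [-5.9, 0.8, 6.6]
grip_width: 0.043
grip_force: 50.2
```

>>> step_arm([
  {"travel": [-0.005, 0, 0], "turn": [0, 0, 0]},
  {"travel": [-0.009, 0, 0], "turn": [0, 0, 0]},
  {"travel": [-0.009, 0, 0], "turn": [0, 0, 0]},
])

```text
time: 11.4
position: [0.5789, 0.3126, -0.0096]
tool_rot: [0.152, -3.138, -0.002]
ft_force: [-3.8, 0.5, 4.3]
grip_width: 0.041
grip_force: 50.1
```

```bash
python3 - <<'E'
from h import *
goto(rackw(-.14-.258,0,-.01),RY,-1)
tp=ctrl.get_image('top')[:,:,::-1];C=cam('top')
for x,y in [(-.14,-.075),(-.14,.075),(-.40,-.075),(-.40,.075)]:
    print(x,y,proj(C,rackw(x,y,.024)).round(1))
cv2.imwrite('pics/t3.png',cv2.resize(tp[170:330,150:370],None,fx=3.6,fy=3.6,interpolation=cv2.INTER_CUBIC))
E
```

```text
now [ 0.5789  0.3126 -0.0096] f [-3.8  0.5  4.3] t 11.4
travel mm [0.8 0.1 0.4] turn [ 0.07 -0.01 -0.  ]
-0.14 -0.075 [282.4 293.1]
-0.14 0.075 [276.6 225.1]
-0.4 -0.075 [162.6 304.4]
-0.4 0.075 [158.8 236.1]
```

View pics/t3.png

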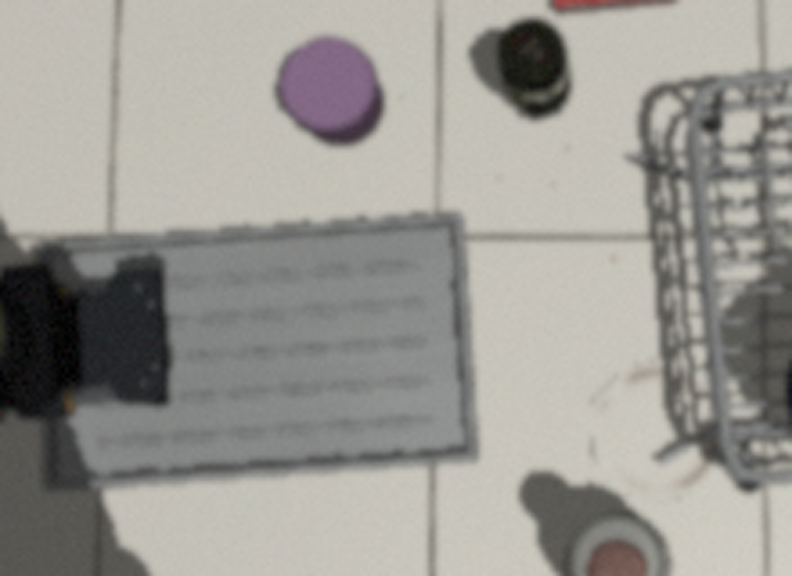

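The tray's lead mid is at px (280,263), lagging the rack line by about 8 mm (0.025 rad of yaw). I'll correct while advancing, then check again.

>>> step_arm([
  {"travel": [-0.001, -0.006, 0], "turn": [0, 0, -0.4]},
  {"travel": [-0.002, -0.012, 0], "turn": [0, 0, -0.8]},
  {"travel": [-0.002, -0.02, 0], "turn": [0, 0, -1.2]},
  {"travel": [-0.002, -0.028, 0], "turn": [0, 0, -1.2]},
  {"travel": [-0.002, -0.036, 0], "turn": [0, 0, -1.2]},
])

```text
time: 11.95
position: [0.5852, 0.2756, -0.0096]
tool_rot: [-0.187, 3.135, 0.001]
ft_force: [0.2, 3.5, 3.1]
grip_width: 0.039
grip_force: 50.0
```

```bash
cat > trk.py <<'E'
from h import *
import sys
s=ctrl.get_state();tp=ctrl.get_image('top')[:,:,::-1];C=cam('top'); cv2.imwrite(sys.argv[1],tp)
g=cv2.cvtColor(tp,cv2.COLOR_BGR2GRAY)
print("tcp rack",(torack(s['position'])*1000).round(1),"f",np.round(s['ft_force'],1),"t",s['time'])
xl=torack(s['position'])[0]+.258
# side edges of tray found along columns between the hand and the lead
pts={-1:[],1:[]}
for x in np.arange(xl-.17,min(xl-.01,-.04),.006):
    for sg in (-1,1):
        ys=np.linspace(.055,.095,81)
        uv=np.array([proj(C,rackw(x,sg*y,.024)) for y in ys],np.float32)
        v=cv2.remap(g,uv[:,0][None],uv[:,1][None],cv2.INTER_LINEAR)[0].astype(float)
        d=np.gradient(cv2.GaussianBlur(v[None],(9,1),2)[0]); k=d.argmax()   # last dark->bright edge
        if d[k]>1: pts[sg].append((x,sg*ys[k]))
for sg,p in pts.items():
    p=np.array(p)
    for _ in range(3):
        c=np.polyfit(p[:,0],p[:,1],1);r=abs(np.polyval(c,p[:,0])-p[:,1]);p=p[r<max(.001,1.5*np.median(r))]
    print(sg,len(p),"yaw rel",c[0].round(4),"y at lead",np.polyval(c,xl).round(4),"at wall",np.polyval(c,xl-.258).round(4))
E
python3 trk.py pics/t4.png
```

```text
tcp rack [-360.5    3.4] f [0.2 3.5 3.1] t 11.95
-1 17 yaw rel 0.0168 y at lead -0.0702 at wall -0.0745
1 22 yaw rel 0.0261 y at lead 0.0832 at wall 0.0765
```

>>> step_arm([
  {"travel": [0, -0.006, 0], "turn": [0, 0, 0.5]},
  {"travel": [0, -0.012, 0], "turn": [0, 0, 0.9]},
  {"travel": [0.001, -0.018, 0], "turn": [0, 0, 1.2]},
  {"travel": [0.001, -0.024, 0], "turn": [0, 0, 1.2]},
  {"travel": [0.001, -0.032, 0], "turn": [0, 0, 1.2]},
])

```text
time: 12.5
position: [0.5871, 0.2448, -0.0097]
tool_rot: [-0.154, 3.138, 0.002]
ft_force: [-1.5, 5.4, 3.6]
grip_width: 0.044
grip_force: 50.0
```

```bash
python3 trk.py pics/t5.png; python3 -c "
from h import *
goto(rackw(-.27,0.002,-.01),RY,-1)"
```

```text
tcp rack [-329.6    2.4] f [-1.5  5.4  3.6] t 12.5
-1 15 yaw rel 0.0245 y at lead -0.0716 at wall -0.078
1 24 yaw rel 0.0074 y at lead 0.0774 at wall 0.0755
now [ 0.5876  0.2424 -0.0096] f [-1.1  3.1  4.6] t 12.55
travel mm [  0.5 -57.2   0.4] turn [-0.03  0.   -0.03]
```

>>> step_arm([
  {"travel": [0.001, -0.008, 0], "turn": [0, 0, 0.2]},
  {"travel": [0.002, -0.016, 0], "turn": [0, 0, 0.4]},
  {"travel": [0.002, -0.024, 0], "turn": [0, 0, 0.4]},
  {"travel": [0.002, -0.032, 0], "turn": [0, 0, 0.4]},
  {"travel": [0.002, -0.04, 0], "turn": [0, 0, 0.4]},
])

```text
time: 13.05
position: [0.589, 0.2047, -0.0097]
tool_rot: [0.143, -3.138, -0.002]
ft_force: [-0.6, 5.4, 4.5]
grip_width: 0.044
grip_force: 50.0
```

```bash
python3 trk.py pics/t6.png; python3 - <<'E'
from h import *
im=cv2.imread('pics/t6.png');cv2.imwrite('pics/t6c.png',cv2.resize(im[190:320,180:380],None,fx=4,fy=4,interpolation=cv2.INTER_CUBIC))
E
```

```text
tcp rack [-289.5    0.3] f [-0.6  5.4  4.5] t 13.05
-1 16 yaw rel 0.0043 y at lead -0.0772 at wall -0.0783
1 23 yaw rel -0.0026 y at lead 0.0732 at wall 0.0739
```

View pics/t6c.png

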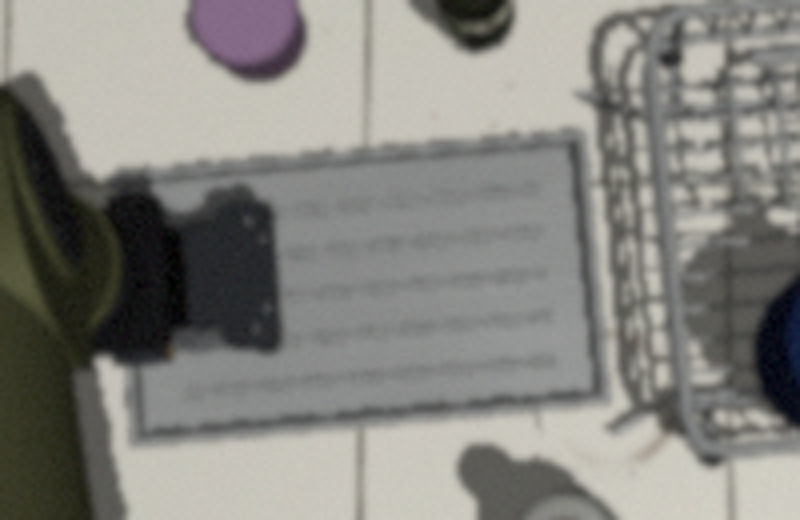

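Lead corners are at (585,130) and (603,400), centred between the flare tips (578,97) and (612,428) to about 1 mm. Entering.

>>> step_arm([
  {"travel": [-0.001, -0.008, 0], "turn": [0, 0, 0]},
  {"travel": [-0.001, -0.016, 0], "turn": [0, 0, 0]},
  {"travel": [-0.001, -0.024, 0], "turn": [0, 0, 0]},
  {"travel": [-0.001, -0.032, 0], "turn": [0, 0, 0]},
])

```text
time: 13.5
position: [0.5928, 0.1733, -0.0097]
tool_rot: [0.143, -3.138, -0.002]
ft_force: [-0.5, 5.6, 4.4]
grip_width: 0.039
grip_force: 50.0
```

>>> step_arm([
  {"travel": [0, -0.006, 0], "turn": [0, 0, 0]},
  {"travel": [0, -0.012, 0], "turn": [0, 0, 0]},
  {"travel": [0, -0.018, 0], "turn": [0, 0, 0]},
])

```text
time: 13.8
position: [0.5945, 0.1555, -0.0097]
tool_rot: [0.144, -3.138, -0.002]
ft_force: [-1.4, 5.4, 4.5]
grip_width: 0.042
grip_force: 50.0
```

```bash
python3 trk.py pics/t7.png; python3 -c "
from h import *
goto(rackw(-.18,0,-.0097),RY,-1)"
```

```text
tcp rack [-240.    1.] f [-1.4  5.4  4.5] t 13.8
-1 7 yaw rel 0.0008 y at lead -0.077 at wall -0.0772
1 15 yaw rel -0.006 y at lead 0.0739 at wall 0.0754
now [ 0.5947  0.1538 -0.0097] f [-1.   4.1  5. ] t 13.85
travel mm [  0.7 -58.4  -0. ] turn [ 0.01 -0.01 -0.39]
```

>>> step_arm([
  {"travel": [0, -0.008, 0], "turn": [0, 0, -0.3]},
  {"travel": [0, -0.016, 0], "turn": [0, 0, -0.3]},
  {"travel": [0, -0.024, 0], "turn": [0, 0, -0.3]},
  {"travel": [0, -0.03, 0], "turn": [0, 0, -0.3]},
])

```text
time: 14.25
position: [0.5972, 0.1253, -0.0097]
tool_rot: [0.151, -3.138, -0.002]
ft_force: [-0.6, 6.7, 5.2]
grip_width: 0.042
grip_force: 50.0
```

>>> step_arm([
  {"travel": [0, -0.006, 0], "turn": [0, 0, 0]},
  {"travel": [0, -0.012, 0], "turn": [0, 0, 0]},
  {"travel": [0, -0.018, 0], "turn": [0, 0, 0]},
  {"travel": [0, -0.023, 0], "turn": [0, 0, 0]},
])

```text
time: 14.65
position: [0.5993, 0.1028, -0.0097]
tool_rot: [0.152, -3.137, -0.002]
ft_force: [-0.3, 5.7, 4.8]
grip_width: 0.039
grip_force: 50.0
```

```bash
python3 -c "
from h import *
goto(rackw(-.10,0.001,-.0097),RY,-1)"
```

```text
now [ 0.5993  0.1028 -0.0097] f [-0.3  5.7  4.8] t 14.65
travel mm [ -0.3 -87.1  -0.1] turn [ 0.08 -0.02 -0.02]
```

>>> step_arm([
  {"travel": [0, -0.005, 0], "turn": [0, 0, 0]},
  {"travel": [0, -0.01, 0], "turn": [0, 0, 0]},
  {"travel": [0, -0.015, 0], "turn": [0, 0, 0]},
  {"travel": [0, -0.02, 0], "turn": [0, 0, 0]},
  {"travel": [0, -0.025, 0], "turn": [0, 0, 0]},
])

```text
time: 15.15
position: [0.6016, 0.0783, -0.0097]
tool_rot: [0.152, -3.137, -0.003]
ft_force: [-1.0, 6.9, 5.8]
grip_width: 0.042
grip_force: 50.0
```

>>> step_arm([
  {"travel": [0, -0.005, 0], "turn": [0, 0, 0]},
  {"travel": [0, -0.01, 0], "turn": [0, 0, 0]},
  {"travel": [0, -0.015, 0], "turn": [0, 0, 0]},
  {"travel": [0, -0.02, 0], "turn": [0, 0, 0]},
])

```text
time: 15.55
position: [0.6032, 0.0607, -0.0097]
tool_rot: [0.153, -3.137, -0.007]
ft_force: [-1.7, 10.0, 6.3]
grip_width: 0.038
grip_force: 50.0
```

>>> step_arm([
  {"travel": [0, -0.005, 0], "turn": [0, 0, 0]},
  {"travel": [0, -0.01, 0], "turn": [0, 0, 0]},
  {"travel": [0, -0.015, 0], "turn": [0, 0, 0]},
  {"travel": [0, -0.02, 0], "turn": [0, 0, 0]},
])

```text
time: 15.95
position: [0.6051, 0.0412, -0.0097]
tool_rot: [0.154, -3.137, -0.007]
ft_force: [-0.9, 11.0, 6.4]
grip_width: 0.039
grip_force: 50.0
```

```bash
python3 -c "
from h import *
print(torack(ctrl.get_state()['position']))
goto(rackw(-.11,0.001,-.0097),RY,-1)"
```

```text
[-0.1252779   0.00049236]
now [ 0.6051  0.0412 -0.0097] f [-0.9 11.   6.4] t 15.95
travel mm [ -0.5 -15.3  -0. ] turn [ 0.26 -0.06  0.06]
```

Lead is about 133 mm in, over the clip, with the force at 11 N as expected. Now fine steps to learn the stiffness.

>>> step_arm([
  {"travel": [0, 0, 0], "turn": [0, 0, 0]},
  {"travel": [0, 0, 0], "turn": [0, 0, 0]},
])

```text
time: 16.15
position: [0.6052, 0.0396, -0.0097]
tool_rot: [0.152, -3.137, -0.004]
ft_force: [-0.8, 7.7, 5.2]
grip_width: 0.042
grip_force: 50.0
```

>>> step_arm([
  {"travel": [0, -0.001, 0], "turn": [0, 0, 0]},
])

```text
time: 16.25
position: [0.6052, 0.0396, -0.0097]
tool_rot: [0.153, -3.137, -0.006]
ft_force: [-1.1, 10.6, 6.1]
grip_width: 0.043
grip_force: 50.0
```

>>> step_arm([
  {"travel": [0, -0.002, 0], "turn": [0, 0, 0]},
])

```text
time: 16.35
position: [0.6053, 0.0384, -0.0097]
tool_rot: [0.154, -3.136, -0.007]
ft_force: [-0.9, 10.0, 5.7]
grip_width: 0.035
grip_force: 50.0
```

>>> step_arm([
  {"travel": [0, -0.002, 0], "turn": [0, 0, 0]},
])

```text
time: 16.45
position: [0.6055, 0.0363, -0.0097]
tool_rot: [0.154, -3.137, -0.007]
ft_force: [-1.7, 10.2, 5.8]
grip_width: 0.045
grip_force: 50.0
```

>>> step_arm([
  {"travel": [0, -0.002, 0], "turn": [0, 0, 0]},
])

```text
time: 16.55
position: [0.6057, 0.0342, -0.0097]
tool_rot: [0.154, -3.136, -0.007]
ft_force: [-2.1, 9.7, 6.6]
grip_width: 0.042
grip_force: 50.0
```

Stiffness is about 3 N/mm, so small steps are safe. I'll look for a rise of a few N above the 10 N drag.

>>> step_arm([
  {"travel": [0, -0.002, 0], "turn": [0, 0, 0]},
  {"travel": [0, -0.004, 0], "turn": [0, 0, 0]},
  {"travel": [0, -0.006, 0], "turn": [0, 0, 0]},
])

```text
time: 16.85
position: [0.6062, 0.0283, -0.0097]
tool_rot: [0.154, -3.136, -0.007]
ft_force: [-2.7, 9.9, 7.2]
grip_width: 0.04
grip_force: 50.0
```

>>> step_arm([
  {"travel": [0, -0.001, 0], "turn": [0, 0, 0]},
  {"travel": [0, -0.002, 0], "turn": [0, 0, 0]},
  {"travel": [0, -0.003, 0], "turn": [0, 0, 0]},
])

```text
time: 17.15
position: [0.6065, 0.0254, -0.0097]
tool_rot: [0.154, -3.136, -0.007]
ft_force: [-1.2, 10.7, 6.3]
grip_width: 0.04
grip_force: 50.0
```

Free so far (lead about 149 mm).

>>> step_arm([
  {"travel": [0, -0.001, 0], "turn": [0, 0, 0]},
  {"travel": [0, -0.002, 0], "turn": [0, 0, 0]},
  {"travel": [0, -0.003, 0], "turn": [0, 0, 0]},
])

```text
time: 17.45
position: [0.6068, 0.0224, -0.0097]
tool_rot: [0.154, -3.136, -0.007]
ft_force: [-0.9, 9.7, 5.7]
grip_width: 0.042
grip_force: 50.0
```

>>> step_arm([
  {"travel": [0, -0.001, 0], "turn": [0, 0, 0]},
  {"travel": [0, -0.002, 0], "turn": [0, 0, 0]},
  {"travel": [0, -0.003, 0], "turn": [0, 0, 0]},
])

```text
time: 17.75
position: [0.6069, 0.0206, -0.0097]
tool_rot: [0.154, -3.136, -0.009]
ft_force: [-2.3, 13.0, 7.3]
grip_width: 0.041
grip_force: 50.0
```

>>> step_arm([
  {"travel": [0, -0.001, 0], "turn": [0, 0, 0]},
])

```text
time: 17.85
position: [0.6069, 0.0206, -0.0097]
tool_rot: [0.155, -3.136, -0.011]
ft_force: [-2.0, 14.3, 6.7]
grip_width: 0.039
grip_force: 50.0
```

```bash
python3 -c "
from h import *
s=ctrl.get_state();print(torack(s['position']),s['ft_force'],s['torque'])
im=ctrl.get_image('wrist')[:,:,::-1];C=cam('wrist',s)
for x in (-.105,):
  print('wall',proj(C,rackw(x,-.06,.024)))
"
```

```text
[-0.1045165   0.00036118] [-2.01428612 14.32835355  6.74627924] [ 3.23837491  0.54382191 -0.07796405]
wall [321.0087349  168.87615125]
```

It moved 0 mm for an extra 1 mm of command, and the force climbs: a hard stop, lead at about 154 mm. To rule out the gripper body touching the rack, I'll relax, release and re-push from behind with closed fingers, which puts the body 17 mm further back.

>>> step_arm([
  {"travel": [0, 0.001, 0], "turn": [0, 0, 0]},
  {"travel": [0, 0.002, 0], "turn": [0, 0, 0]},
  {"travel": [0, 0.003, 0], "turn": [0, 0, 0]},
])

```text
time: 18.2
position: [0.6069, 0.0205, -0.0097]
tool_rot: [0.154, -3.136, -0.005]
ft_force: [-2.5, 8.2, 6.1]
grip_width: 0.04
grip_force: 50.0
```

>>> step_arm([
  {"travel": [0, 0, 0], "turn": [0, 0, 0]},
  {"travel": [0, 0, 0], "turn": [0, 0, 0]},
  {"travel": [0, 0, 0], "turn": [0, 0, 0]},
  {"travel": [0, 0, 0], "turn": [0, 0, 0]},
], gripper=0.3)

```text
time: 18.6
position: [0.6067, 0.0151, -0.0108]
tool_rot: [0.148, -3.136, 0.003]
ft_force: [0.1, -1.0, 0.0]
grip_width: 0.267
grip_force: 0.0
```

>>> step_arm([
  {"travel": [0, 0, -0.01], "turn": [0, 0, 0]},
  {"travel": [0, 0, -0.025], "turn": [0, 0, 0]},
  {"travel": [0, 0, -0.04], "turn": [0, 0, 0]},
  {"travel": [0, 0.02, -0.045], "turn": [0, 0, 0]},
  {"travel": [0, 0.04, -0.045], "turn": [0, 0, 0]},
])

```text
time: 19.1
position: [0.6059, 0.0566, 0.0384]
tool_rot: [-0.147, 3.133, 0.0]
ft_force: [0.4, 0.7, -0.1]
grip_width: 0.297
grip_force: 0.0
```

>>> step_arm([
  {"travel": [0, 0, 0], "turn": [0, 0, 0]},
  {"travel": [0, 0, 0.015], "turn": [0, 0, 0]},
  {"travel": [0, 0, 0.03], "turn": [0, 0, 0]},
  {"travel": [0, 0, 0.043], "turn": [0, 0, 0]},
  {"travel": [0, 0, 0.043], "turn": [0, 0, 0]},
], gripper=0)

```text
time: 19.6
position: [0.6012, 0.0555, -0.0114]
tool_rot: [0.148, -3.132, 0.002]
ft_force: [0.1, -0.1, -0.4]
grip_width: 0.013
grip_force: 0.0
```

```bash
python3 -c "
from h import *
goto(rackw(-.1045-.02,0,-.0097),RY,-1)"
```

```text
now [ 0.6012  0.0555 -0.0114] f [ 0.1 -0.1 -0.4] t 19.6
travel mm [ -2.  -15.4  -1.7] turn [-0.05 -0.34 -0.13]
```

On release the TCP sprang 5 mm forward with no contact, so the hand was clear of the rack and the tray really met the stop. One gentle confirming push with closed fingers.

>>> step_arm([
  {"travel": [-0.001, -0.004, -0.001], "turn": [0, 0, 0]},
  {"travel": [-0.002, -0.008, -0.001], "turn": [0, 0, 0]},
  {"travel": [-0.002, -0.012, -0.001], "turn": [0, 0, 0]},
])

```text
time: 19.9
position: [0.608, 0.0445, -0.0062]
tool_rot: [-0.15, 3.136, -0.0]
ft_force: [0.3, -1.1, 0.5]
grip_width: 0.007
grip_force: 0.0
```

>>> step_arm([
  {"travel": [0, -0.001, 0], "turn": [0, 0, 0]},
  {"travel": [0, -0.002, 0], "turn": [0, 0, 0]},
])

```text
time: 20.1
position: [0.6075, 0.043, -0.0065]
tool_rot: [-0.15, 3.137, 0.0]
ft_force: [0.1, 0.8, -0.2]
grip_width: 0.005
grip_force: 0.0
```

```bash
python3 -c "
from h import *
s=ctrl.get_state();print(torack(s['position']))"
```

```text
[-0.12676142  0.0031332 ]
```

>>> step_arm([
  {"travel": [0, -0.002, 0.002], "turn": [0, 0, 0]},
  {"travel": [0, -0.003, 0.003], "turn": [0, 0, 0]},
])

```text
time: 20.3
position: [0.6075, 0.0402, -0.01]
tool_rot: [-0.151, 3.138, 0.0]
ft_force: [0.6, 0.2, -0.5]
grip_width: 0.004
grip_force: 0.0
```

>>> step_arm([
  {"travel": [0, -0.0015, 0], "turn": [0, 0, 0]},
  {"travel": [0, -0.003, 0], "turn": [0, 0, 0]},
])

```text
time: 20.5
position: [0.6077, 0.0373, -0.01]
tool_rot: [0.151, -3.138, -0.0]
ft_force: [-0.7, -0.4, 0.2]
grip_width: 0.006
grip_force: 0.0
```

>>> step_arm([
  {"travel": [0, -0.0015, 0], "turn": [0, 0, 0]},
  {"travel": [0, -0.003, 0], "turn": [0, 0, 0]},
])

```text
time: 20.7
position: [0.6081, 0.0342, -0.0099]
tool_rot: [-0.151, 3.138, 0.0]
ft_force: [-0.7, -0.0, -0.8]
grip_width: 0.006
grip_force: 0.0
```

>>> step_arm([
  {"travel": [0, -0.0015, 0], "turn": [0, 0, 0]},
  {"travel": [0, -0.003, 0], "turn": [0, 0, 0]},
])

```text
time: 20.9
position: [0.6084, 0.0318, -0.0098]
tool_rot: [-0.151, 3.138, 0.002]
ft_force: [-0.7, 2.5, 0.8]
grip_width: 0.005
grip_force: 1.6
```

```bash
python3 - <<'E'
from h import *
s=ctrl.get_state();im=ctrl.get_image('wrist');C=cam('wrist',s)
# wall outer face: gray step along rack x at several y, z=.024
g=cv2.cvtColor(im,cv2.COLOR_RGB2GRAY)
print(torack(s['position']))
for y in (-.065,-.055,-.045,-.035):
    xs=np.linspace(-.15,-.08,71); uv=np.array([proj(C,rackw(x,y,.024)) for x in xs],np.float32)
    v=cv2.remap(g,uv[:,0][None],uv[:,1][None],cv2.INTER_LINEAR)[0].astype(int); print(y,uv[35].round(),v[::2].tolist())
E
```

```text
[-0.11559651  0.00293517]
-0.065 [317. 149.] [205, 204, 204, 204, 205, 204, 203, 204, 204, 204, 205, 205, 204, 205, 205, 205, 206, 204, 205, 110, 110, 86, 141, 162, 148, 175, 173, 174, 171, 170, 171, 170, 171, 169, 167, 168]
-0.055 [317. 175.] [206, 204, 204, 204, 204, 205, 204, 204, 205, 204, 205, 205, 205, 205, 205, 204, 205, 204, 190, 111, 111, 88, 140, 161, 138, 169, 168, 167, 166, 166, 166, 165, 165, 164, 163, 164]
-0.045 [317. 201.] [204, 204, 206, 205, 204, 204, 205, 205, 203, 205, 205, 203, 204, 204, 204, 205, 205, 205, 204, 112, 111, 92, 137, 160, 139, 164, 164, 164, 163, 163, 162, 164, 162, 163, 162, 161]
-0.035 [317. 226.] [204, 205, 204, 205, 205, 205, 204, 205, 205, 204, 205, 205, 205, 205, 205, 205, 205, 205, 197, 110, 112, 91, 139, 158, 138, 164, 164, 162, 162, 163, 162, 163, 161, 161, 160, 160]
```

Contact at 2.5 N. The wall's outer face is seen at rack x ≈ -0.108, where it was left (the grip put it near -0.1065). Press up to about 12 N to confirm.

>>> step_arm([
  {"travel": [0, -0.001, 0], "turn": [0, 0, 0]},
  {"travel": [0, -0.002, 0], "turn": [0, 0, 0]},
])

```text
time: 21.15
position: [0.6084, 0.0318, -0.0099]
tool_rot: [0.153, -3.138, -0.004]
ft_force: [-0.7, 7.4, 1.6]
grip_width: 0.005
grip_force: 3.3
```

>>> step_arm([
  {"travel": [0, -0.001, 0], "turn": [0, 0, 0]},
  {"travel": [0, -0.002, 0], "turn": [0, 0, 0]},
])

```text
time: 21.35
position: [0.6083, 0.0318, -0.0099]
tool_rot: [0.154, -3.137, -0.008]
ft_force: [-1.0, 9.6, 1.6]
grip_width: 0.006
grip_force: 4.8
```

>>> step_arm([
  {"travel": [0, -0.001, 0], "turn": [0, 0, 0]},
  {"travel": [0, -0.0015, 0], "turn": [0, 0, 0]},
])

```text
time: 21.55
position: [0.6084, 0.0318, -0.0098]
tool_rot: [0.156, -3.137, -0.01]
ft_force: [-1.7, 11.1, 1.4]
grip_width: 0.007
grip_force: 5.6
```

No movement at 11 N, which is above the sliding drag, so the tray is home. Back off and raise.

>>> step_arm([
  {"travel": [0, 0.006, 0], "turn": [0, 0, 0]},
  {"travel": [0, 0.02, 0], "turn": [0, 0, 0]},
  {"travel": [0, 0.04, -0.02], "turn": [0, 0, 0]},
  {"travel": [0, 0.05, -0.05], "turn": [0, 0, 0]},
  {"travel": [0, 0.05, -0.08], "turn": [0, 0, 0]},
])

```text
time: 22.05
position: [0.6033, 0.078, 0.0704]
tool_rot: [0.155, -3.137, -0.0]
ft_force: [1.3, -0.3, -0.4]
grip_width: 0.002
grip_force: 0.0
```

>>> step_arm([
  {"travel": [0, 0, 0], "turn": [0, 0, 0]},
  {"travel": [0, 0, 0], "turn": [0, 0, 0]},
  {"travel": [0, 0, 0], "turn": [0, 0, 0]},
])

```text
time: 22.35
position: [0.6033, 0.0751, 0.069]
tool_rot: [0.15, -3.136, 0.001]
ft_force: [0.3, -0.1, -0.2]
grip_width: 0.006
grip_force: 0.0
```

```bash
python3 - <<'E'
from h import *
s=ctrl.get_state();im=ctrl.get_image('wrist');C=cam('wrist',s);g=cv2.cvtColor(im,cv2.COLOR_RGB2GRAY)
print(s['position'],s['ft_force'])
for y in (-.065,-.045):
    xs=np.linspace(-.12,-.095,51); uv=np.array([proj(C,rackw(x,y,.024)) for x in xs],np.float32)
    v=cv2.remap(g,uv[:,0][None],uv[:,1][None],cv2.INTER_LINEAR)[0].astype(float); print(y,"outer edge x",xs[np.gradient(v).argmin()].round(4))
print(ctrl.close_job())
E
```

```text
[0.60327717 0.07507657 0.06896339] [ 0.32344208 -0.14838776 -0.20027046]
-0.065 outer edge x -0.117
-0.045 outer edge x -0.117
the job is handed in; nothing more can be done
None
```

I handed the job in at about 22 s with the tray pushed home and the hand withdrawn, but the verdict was not shown. It met a hard stop about 154 mm into the rack and stayed put at an 11 N re-push, with at most 14 N total at the wrist. One caution: the last camera check put the tray's rear edge about 9 mm further out than an earlier view. I took that as a viewing-angle effect and did not resolve it.

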